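# Sort the tagged sample jars, load the mini incubator and click its door shut

## Robot

A 6-joint arm with a two-finger parallel gripper is mounted at the origin on the work surface. World frame = base frame: x ahead of the robot, y to its left, z up, the work surface at z = 0. Lengths are in m, angles in rad, forces in N, time in s.
With the tool pointing down it reaches from about 0.25 to 0.725 m from the base axis. Payload 4 kg.
Tool frame: the origin (TCP) lies at the very end of the fingers, on their centre line; the grasp point (between the pads) lies 19 mm behind it; z points along the fingers, y is the line along which they close (so a half turn about z gives the same grasp; the last joint's range is limited). The gripper opens to 85 mm and grips with 20 to 120 N. Pads are 22 mm wide; open, the fingers measure 114 mm over their backs; the gripper's body (76 mm by 85 mm) begins 54 mm behind the grasp point. The pads swing forward as they close: fully open they stand 13 mm farther back than shut.
Start: joints at [1.214, 0.241, 0.005, 1.335, 0, 1.571], TCP at [0.175, 0.469, 0.231] pointing down, gripper open.
Joint ranges: [-2.72, 2.72], [-1.05, 1.87], [-1.09, 1.28], [-1.99, 2.15], [-1.42, 1.44], [-3.14, 3.14]. Speed limits (rad/s): [2.79, 2.79, 3.14, 3.14, 3.14, 3.14].

## Interface

Orientations are given as a unit quaternion [x, y, z, w].
In Python, from workcell import * gives the robot as it stands. The module is installed in compiled form; this text tells all that it offers.
- The arm moves only by the tool send_rows, never from a script. Its argument "steps" is text: rows parted by semicolons, each of 7 numbers parted by spaces: the opening, from -1 (shut) to 1 (fully open), then the shift along the world's x, y, z in m, then the turn, a rotation vector about the world's x, y, z in rad. A call has exactly 5 rows; each row shifts and turns the commanded pose from where the row before left it; what a row does not reach is not made up. A row lasts 1/12 s, in which the tool goes at most 41.7 mm and 7.16 degrees, less where a joint would pass 70% of its speed; a pose out of reach is approached as far as the arm can. A call is refused whole if a number of a shift passes 0.0417 or a number of a turn 0.125, either way. A call with a gripper value outside its range is refused whole. The fingers move at their own pace and stop on an object; the grip force is fixed at half the most. Time passes only in rows, so rows that do not move let the fingers close, or fill a call up. It gives the time, the measured TCP pose, the force, the opening and the grip force at its end, in the units of the state.
- get_obs(): the state, without advancing time (a new reading comes with each control period).
- camera(name): name is "scene" or "top"; returns a dict with "frame" (384x512x3 uint8, red, green, blue), "range_z" (384x512 float32, m along the optical axis (not along the pixel's ray), 0 where there is no reading), "camera_matrix" (3x3 intrinsics, pixels), "extrinsics" (4x4, takes a point from world to camera coordinates). Camera axes: x right, y down, z forward; pixel columns grow to the right and rows downward; lengths in m; the calibration is good to about 2 mm. A picture is of the moment at which its call begins.
- job_done(): hands the job in; it is judged then, once.
The state is a dict: "clock": time; "joint_pos": joint angles; "joint_vel": joint speeds; "tau": joint torques, N m; "eef_pos": TCP position; "tool_rot": TCP orientation; "ft_force": force on the tool from outside, world axes, zero at the start; "ft_torque": the same for the moment, N m; "grip_width": finger opening in m; "grasp_force": force on a finger pad.
Only numpy, scipy, OpenCV 4.12 (cv2) and the standard library are available. Lean on these libraries where they do the work, as an engineer would, in place of code of your own. Each camera call takes 0.05 s, during which the arm holds its last target. There are 200 camera calls.

## Task

Stand the green-tagged sample jar on the incubator's pulled-out shelf and stand the red-tagged one in the red discard tub. With the green jar upright on it, slide the shelf fully home, then push the incubator door shut, without slamming it, until it clicks onto its catch. Leave the untagged jar and everything else on the bench where it is.

Things in the scene. Friction and masses are not known exactly. Their poses are not given: they have to be found in the camera images.
- jar_green: Sample jar with the GREEN tag: white, round, 80 mm tall; body 49 mm in diameter up to 60 mm, then a white screw lid 52 mm in diameter, 20 mm high. The tag is a green disc on the lid and a green band round the side. About 0.12 kg. Starts upright on the bench, its place swapped at random with those of the other two jars. Origin: centre of its underside, z up.
- jar_red: Sample jar with the RED tag: same jar, with a red disc on the lid and a red band. Origin: centre of its underside, z up.
- jar_plain: Same jar without any tag (all white). To be left where it stands. Origin: centre of its underside.
- discard_tub: Red open discard tub that stays put, 140 x 140 mm outside and 50 mm high, walls 4 mm, floor 4 mm thick. Origin: centre of its underside; its sides run along its x and y axes.
- incubator: White mini incubator that stays put, 270 mm deep (x), 260 mm wide (y), 235 mm high, control panel below the door. Origin: centre of its underside; x points from front to back, so the open front faces its own -x; front plane at x = -135 mm. Chamber opening 220 mm wide, 50 to 205 mm above the bench, under a 30 mm thick roof.
- inc_door (a joint): Angle of the incubator's side-hinged door, rad: 0 = fully shut, seated on the catch; 1.4 to 1.62 at the start (at most 1.75); grows as it opens. Stays where it is left; hinge friction 0.12 N m, damping 0.3 N m s.
- inc_door_hinge (a point): Point on the hinge line, the door's upright edge at the incubator's own y = -130 mm, x = -135 mm, 143 mm above the bench. Axes turn with the door: y from hinge to free edge, x its normal, pointing inward (into the chamber when shut), z up. Door: white frame, dark window, 260 mm wide, 51 to 234 mm above the bench, 35 mm thick: inner face at x = 0, flat outer face at x = -35 mm.
- inc_door_face (a point): Middle of the area to push, on the door's outer face: 170 mm from the hinge line, 190 mm above the bench; axes as the hinge point's. An upright dark bar handle stands 35 mm off this face, 230 mm from the hinge, from 80 to 172 mm above the bench.
- inc_catch_strike (a point): Steel strike on the door's inner side, 230 mm from the hinge, 191 mm above the bench. It meets a spring roller in the frame over the door's last 0.055 rad: pushing at the face point, about 10 N takes the door past the peak at 0.02 rad, then the catch draws it to 0 and holds it. Let go before the peak, it springs back to about 0.05 rad and stays ajar.
- inc_shelf (a joint): How far the shelf is pulled out of the incubator, m: 0 = fully home at its stop, 0.13 to 0.16 at the start (at most 0.17). It slides level along the incubator's x axis, stays where it is left and takes about 2 to 3 N to push slowly.
- inc_shelf_floor (a point): Centre of the aluminium tray shelf's floor, on its upper surface, 66 mm above the bench; moves with the shelf; axes as the incubator's (x into the chamber). Floor 224 mm (x) by 190 mm (y), 4 mm thick, 10 mm lips at sides and back; 4 mm thick front panel, outer face at x = -112 mm, top 30 mm above the floor. Pulled out by d, its front stands d - 1 mm in front of the incubator's front plane.
- beaker: Loose milky plastic beaker, 72 mm across the rim, 95 mm high; to be left alone. Origin: centre of its underside.
- marker: Loose white marker pen with a green cap, 130 mm long, lying; to be left alone. Origin: underside, near its middle.
- petri_stack: Loose stack of four closed white dishes, 60 mm across and 60 mm high; to be left alone. Origin: centre of its underside.
- wash_bottle: Loose white wash bottle with a red cap and bent spout, 60 mm in diameter, 185 mm high; to be left alone. Origin: centre of its underside.

How it is judged:
On the way, in this order (a step that is already met when the one before it is completed fails the run):
1. the green-tagged jar stands upright on the pulled-out shelf, let go (x of jar_green in the frame of inc_shelf_floor between -0.088 and 0.088 m and y of jar_green in the frame of inc_shelf_floor between -0.075 and 0.075 m and z of jar_green in the frame of inc_shelf_floor between -0.006 and 0.008 m and angle between jar_green's own z axis and vertical below 0.15 rad and contact force between jar_green and the fingers below 0.5 N and value of joint inc_shelf above 0.05 m), for 0.2 s.
2. the shelf is fully home with the green-tagged jar upright on it, the door still open (x of jar_green in the frame of inc_shelf_floor between -0.088 and 0.088 m and y of jar_green in the frame of inc_shelf_floor between -0.075 and 0.075 m and z of jar_green in the frame of inc_shelf_floor between -0.006 and 0.008 m and angle between jar_green's own z axis and vertical below 0.15 rad and value of joint inc_shelf below 0.008 m and value of joint inc_door above 0.3 rad), for 0.1 s.
3. the door is shut and seated on its catch (value of joint inc_door below 0.012 rad), for 0.2 s.
At the end, for the whole second after the job is handed in: Green-tagged jar upright (within 0.15 rad) on the shelf floor inside the incubator, shelf home (within 8 mm), door seated on its catch (at most 0.012 rad) and still, red-tagged jar upright (within 0.15 rad) on the floor of the discard tub, both jars at rest (x of jar_green in the frame of inc_shelf_floor between -0.088 and 0.088 m and y of jar_green in the frame of inc_shelf_floor between -0.075 and 0.075 m and z of jar_green in the frame of inc_shelf_floor between -0.006 and 0.008 m and angle between each of jar_green, jar_red's own z axis and vertical below 0.15 rad and value of joint inc_shelf below 0.008 m and value of joint inc_door below 0.012 rad and horizontal distance between jar_red and discard_tub below 0.06 m and height (world z) of jar_red below 0.015 m and linear speed of each of jar_green, jar_red below 0.02 m/s and velocity of joint inc_door between -0.05 and 0.05 rad/s); the robot touches nothing.
It fails at once if the door is slammed: it comes home (last 0.15 rad) faster than 2 rad/s, about 0.5 m/s at its free edge (value of joint inc_door below 0.15 rad and velocity of joint inc_door below -2 rad/s).
It fails at once if the untagged jar or another bystander is moved by more than 30 mm or knocked over (distance of any of jar_plain, beaker, marker, petri_stack, wash_bottle from where it was at the start of the episode above 0.03 m or angle between any of jar_plain, beaker, marker, petri_stack, wash_bottle's own z axis and vertical above 0.5 rad).
It also fails if it takes over 72 s, if anything falls off the work surface, if the arm or the gripper's body presses on something with over 40 N, if the wrist force passes 120 N, or if a joint passes its speed limit or range.

## Working session

There is one attempt and no reset: what is moved stays moved. The work goes in short steps, Python scripts to look and compute and a tool call to move; the robot and the scene stay as the last step left them, time stands still between calls to the robot, and variables do not carry over. Pictures are saved under pics/ and viewed, at most 10 in all, crops included, and the job is handed in when it is done.

Besides the shell and the picture viewer there is one more tool, called after ">>>" in YAML: its name, and indented under it one key for each argument. send_rows: Moves the arm, as the interface text tells. Its arguments: {"type":"object","properties":{"steps":{"type":"string"}},"required":["steps"]}

```bash
mkdir -p pics; cat > h.py <<'E'
from workcell import *
import numpy as np, cv2
def snap(n):
    c=camera(n); return c
def world(c,u,v,z=None):
    K=c["camera_matrix"];T=np.linalg.inv(c["extrinsics"])
    r=np.linalg.inv(K)@np.array([u,v,1.0])
    if z is None:
        d=np.median(c["range_z"][int(v)-1:int(v)+2,int(u)-1:int(u)+2]); p=r*d
        return T[:3,:3]@p+T[:3,3]
    d=T[:3,:3]@r; o=T[:3,3]
    return o+d*(z-o[2])/d[2]
def cloud(c):
    K=c["camera_matrix"];T=np.linalg.inv(c["extrinsics"]);d=c["range_z"]
    v,u=np.indices(d.shape)
    p=np.stack([(u-K[0,2])/K[0,0]*d,(v-K[1,2])/K[1,1]*d,d],-1)
    w=p@T[:3,:3].T+T[:3,3]; w[d==0]=np.nan
    return w
E
python3 - <<'E'
from h import *
import pickle
o=get_obs();print(o["clock"],o["eef_pos"],o["tool_rot"],o["grip_width"])
for n in("scene","top"):
    c=camera(n);pickle.dump(dict(c),open(n+"0.pkl","wb"))
    print(n,np.linalg.inv(c["extrinsics"]).round(3).tolist(),c["camera_matrix"].round(1).tolist())
    cv2.imwrite(f"pics/{n}0.png",cv2.resize(c["frame"][:,:,::-1],(768,576),interpolation=cv2.INTER_CUBIC))
E
```

```text
0.0 [0.17441015 0.46792478 0.23041955] [ 1.77435232e-01  9.84131935e-01 -1.02210621e-03 -1.69832638e-04] 0.08522766742172784
scene [[-0.344, 0.898, -0.275, 0.825], [0.939, 0.327, -0.108, 0.175], [-0.007, -0.295, -0.955, 1.26], [0.0, 0.0, 0.0, 1.0]] [[387.9, 0.0, 260.4], [0.0, 387.9, 193.1], [0.0, 0.0, 1.0]]
top [[0.122, -0.972, 0.202, 0.288], [-0.993, -0.118, 0.028, 0.05], [-0.003, -0.204, -0.979, 1.189], [0.0, 0.0, 0.0, 1.0]] [[433.2, 0.0, 250.2], [0.0, 433.2, 189.7], [0.0, 0.0, 1.0]]
```

View pics/scene0.png

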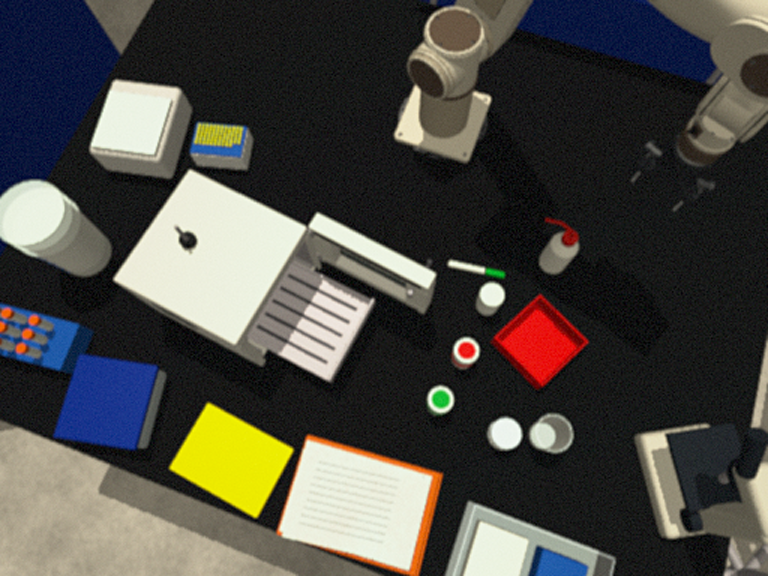

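View pics/top0.png

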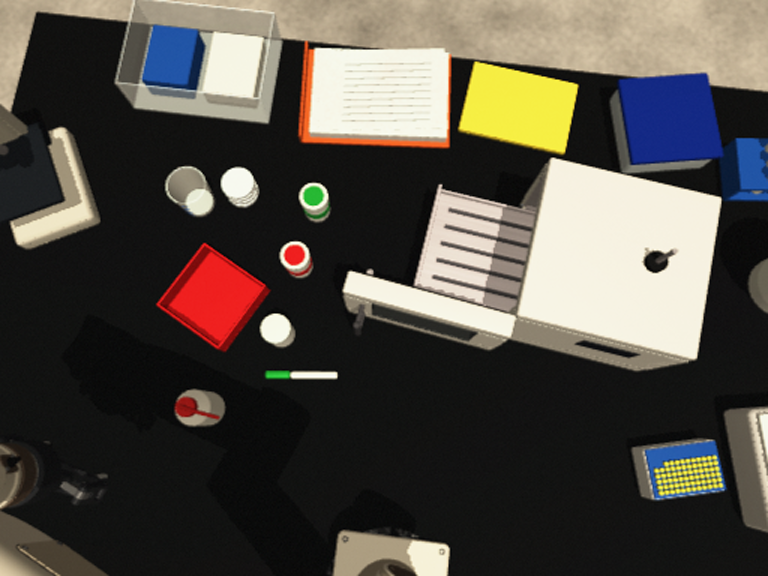

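The pictures show, in 768x576 pixels, the lid discs at green scene (441,399) / top (314,196), red scene (466,351) / top (295,256) and plain scene (490,297) / top (277,329). The tub, the incubator with its pulled-out tray, and the open door are all visible too.

```bash
cat > m.py <<'E'
from h import *
import pickle
S=pickle.load(open("scene0.pkl","rb"));T=pickle.load(open("top0.pkl","rb"))
def tri(a,b):
    P=[c["camera_matrix"]@c["extrinsics"][:3] for c in(S,T)]
    X=cv2.triangulatePoints(P[0],P[1],np.array(a,float).reshape(2,1)/1.5,np.array(b,float).reshape(2,1)/1.5)[:,0]
    return X[:3]/X[3]
def show(n,a,b): print(n,"tri",tri(a,b).round(4),"depth",world(S,a[0]/1.5,a[1]/1.5).round(4),world(T,b[0]/1.5,b[1]/1.5).round(4))
show("green",(441,399),(314,196));show("red",(466,351),(295,256));show("plain",(490,297),(277,329))
show("petri",(505,434),(238,185))
for n,c in(("S",S),("T",T)):
    w=cloud(c);x,y,z=w[...,0],w[...,1],w[...,2]
    f=c["frame"].astype(int);r,g,b=f[...,0],f[...,1],f[...,2]
    def rect(name,m,big=True):
        k,l,st,_=cv2.connectedComponentsWithStats(m.astype(np.uint8))
        if k<2: print(name,"none");return
        for i in 1+np.argsort(-st[1:,4])[:1]:
            p=w[l==i]; R=cv2.minAreaRect((p[:,:2]*1000).astype(np.float32))
            print(n,name,len(p),"z",np.median(p[:,2]).round(4),"rect",np.round(R[0],1),np.round(R[1],1),round(R[2],2),np.round(cv2.boxPoints(R)).tolist())
    rect("roof",(abs(z-.235)<.008)&(y<-.15)&(x>.2)&(y>-.65))
    rect("tubrim",(abs(z-.05)<.008)&(r>100)&(g<60))
    rect("tubfloor",(abs(z-.004)<.006)&(r>100)&(g<60)&(y>0))
    rect("tray",(abs(z-.066)<.006)&(y<0)&(x>.2)&(x<.7)&(y>-.4))
    rect("doortop",(abs(z-.234)<.006)&(y<0.1)&(y>-.23)&(x>.2)&(x<.6)&(r>0))
    for name,m in(("greendisc",(g>120)&(r<90)&(z>.06)&(z<.1)),("reddisc",(r>150)&(g<60)&(z>.065)&(z<.1))):
        p=w[m];print(n,name,len(p),np.nanmean(p,0).round(4) if len(p) else '')
E
python3 m.py
```

```text
green tri [0.666  0.2134 0.074 ] depth [0.6662 0.2158 0.0802] [0.6644 0.2105 0.0802]
red tri [0.5535 0.2317 0.0661] depth [0.5562 0.2328 0.0803] [0.5508 0.2283 0.0787]
plain tri [0.4212 0.2449 0.0563] depth [0.4292 0.2446 0.0812] [0.4187 0.24   0.0792]
petri tri [0.6828 0.3615 0.038 ] depth [0.685  0.3591 0.0592] [0.6762 0.3554 0.0578]
S roof 7925 z 0.2347 rect [ 577.6 -283.9] [271.4 260.3] 82.62 [[431.0, -402.0], [689.0, -435.0], [724.0, -166.0], [466.0, -133.0]]
S tubrim 269 z 0.0486 rect [471.5 374.9] [139.5 141.8] 62.6 [[376.0, 346.0], [502.0, 280.0], [566.0, 404.0], [441.0, 469.0]]
S tubfloor 1442 z 0.0037 rect [464.4 378.5] [132.4 123. ] 62.18 [[379.0, 349.0], [488.0, 291.0], [550.0, 408.0], [441.0, 466.0]]
S tray 3340 z 0.0658 rect [ 601.  -101.2] [195.3 190.6] 82.6 [[494.0, -186.0], [683.0, -210.0], [708.0, -17.0], [519.0, 8.0]]
S doortop 1434 z 0.2345 rect [ 528.  -182.8] [ 94.5 143.6] 89.4 [[456.0, -229.0], [599.0, -231.0], [600.0, -136.0], [457.0, -135.0]]
S greendisc 90 [0.666  0.214  0.0805]
S reddisc 73 [0.5533 0.2315 0.0797]
T roof 12795 z 0.2346 rect [ 576.7 -287. ] [270.5 261.4] 82.84 [[430.0, -405.0], [690.0, -437.0], [723.0, -169.0], [464.0, -137.0]]
T tubrim 372 z 0.0484 rect [470.  372.1] [142.8 139.6] 62.24 [[375.0, 341.0], [498.0, 276.0], [565.0, 403.0], [441.0, 468.0]]
T tubfloor 2029 z 0.0033 rect [473.5 378.2] [122.6 132.2] 62.29 [[386.0, 355.0], [503.0, 293.0], [561.0, 402.0], [443.0, 463.0]]
T tray 4213 z 0.0657 rect [603.3 -89.8] [176.1 183.9] 83.36 [[502.0, -167.0], [685.0, -188.0], [705.0, -13.0], [522.0, 8.0]]
T doortop 2340 z 0.2344 rect [ 526.6 -183.9] [ 92.1 146.5] 89.77 [[453.0, -230.0], [600.0, -230.0], [600.0, -138.0], [454.0, -138.0]]
T greendisc 127 [0.6557 0.1954 0.0795]
T reddisc 126 [0.5532 0.2307 0.08  ]
```

>>> send_rows:
  steps: "1 0.033 -0.017 0 0 0 -0.06;1 0.033 -0.017 0 0 0 -0.06;1 0.033 -0.017 0 0 0 -0.06;1 0.033 -0.017 0 0 0 -0.06;1 0.033 -0.017 0 0 0 -0.06"

```text
clock: 0.52
eef_pos: [0.3406, 0.3823, 0.2309]
tool_rot: [0.324, 0.946, -0.0, -0.0]
ft_force: [0.8, 0.3, -0.0]
grip_width: 0.0855
grasp_force: 0.0
```

>>> send_rows:
  steps: "1 0.033 -0.017 0 0 0 -0.06;1 0.033 -0.017 0 0 0 -0.06;1 0.033 -0.017 0 0 0 -0.06;1 0.033 -0.017 0 0 0 -0.06;1 0.033 -0.017 0 0 0 -0.06"

```text
clock: 0.93
eef_pos: [0.5058, 0.2972, 0.2308]
tool_rot: [0.462, 0.887, -0.0, -0.0]
ft_force: [0.8, 1.1, 0.5]
grip_width: 0.0857
grasp_force: 0.0
```

>>> send_rows:
  steps: "1 0.033 -0.017 0 0 0 -0.06;1 0.033 -0.017 0 0 0 -0.06;1 0.033 -0.017 0 0 0 -0.06;1 0.03 -0.017 0 0 0 -0.06;1 0 0 0 0 0 0"

```text
clock: 1.35
eef_pos: [0.6381, 0.2259, 0.2281]
tool_rot: [0.567, 0.824, -0.001, 0.0]
ft_force: [-1.3, -0.4, -1.1]
grip_width: 0.0855
grasp_force: 0.0
```

```bash
cat > m2.py <<'E'
from h import *
import pickle
S=pickle.load(open("scene0.pkl","rb"));T=pickle.load(open("top0.pkl","rb"))
for n,c in(("S",S),("T",T)):
    w=cloud(c);x,y,z=w[...,0],w[...,1],w[...,2]
    f=c["frame"].astype(int);r,g,b=f[...,0],f[...,1],f[...,2]
    for nm,p in(("green",(.666,.213)),("red",(.553,.231)),("plain",(.424,.243))):
        m=(np.hypot(x-p[0],y-p[1])<.04)&(abs(z-.08)<.006)
        q=w[m];(cx,cy),rad=cv2.minEnclosingCircle((q[:,:2]*1000).astype(np.float32))
        print(n,nm,len(q),q.mean(0).round(4),"circ",round(cx,1),round(cy,1),round(rad,1))
    m=(abs(z-.234)<.006)&(y>-.12)&(y<.16)&(x>.38)&(x<.62)
    q=w[m];R=cv2.minAreaRect((q[:,:2]*1000).astype(np.float32));print(n,"door",len(q),np.round(R[0]),np.round(R[1],1),round(R[2],2),cv2.boxPoints(R).round().tolist())
    for nm,m in(("bottle",(abs(z-.15)<.05)&(x<.45)&(y>.25)&(r>120)),("marker",(g>110)&(r<90)&(z<.03)&(x<.5)&(y>.1))):
        q=w[m]; print(n,nm,len(q),np.nanmedian(q,0).round(3))
    # shelf panel top
    m=(abs(z-.096)<.005)&(x>.5)&(x<.72)&(y>-.06)&(y<.06)
    q=w[m];R=cv2.minAreaRect((q[:,:2]*1000).astype(np.float32));print(n,"panel",len(q),cv2.boxPoints(R).round().tolist())
E
python3 m2.py
```

```text
S green 229 [0.6672 0.2144 0.0798] circ 667.5 214.8 25.9
S red 214 [0.5555 0.2323 0.0797] circ 555.3 232.9 25.6
S plain 200 [0.4231 0.2457 0.0796] circ 422.6 245.7 26.0
S door 1065 [471.   2.] [250.1  39.5] 81.42 [[433.0, -119.0], [472.0, -125.0], [509.0, 123.0], [470.0, 129.0]]
S bottle 239 [0.284 0.353 0.117]
S marker 48 [0.347 0.241 0.012]
S panel 114 [[521.0, 13.0], [708.0, -12.0], [709.0, -5.0], [522.0, 19.0]]
T green 275 [0.6651 0.2113 0.0796] circ 666.0 210.9 26.1
T red 291 [0.5533 0.229  0.0796] circ 553.6 229.9 26.1
T plain 307 [0.421  0.2427 0.0792] circ 421.2 242.7 25.7
T door 1713 [470.   0.] [247.3  38.5] 81.24 [[432.0, -119.0], [470.0, -125.0], [507.0, 120.0], [469.0, 126.0]]
T bottle 427 [0.271 0.346 0.118]
T marker 78 [0.346 0.239 0.013]
T panel 144 [[520.0, 11.0], [706.0, -14.0], [707.0, -8.0], [521.0, 16.0]]
```

>>> send_rows:
  steps: "1 0.0285 -0.013 -0.01 0 0 0;1 0 0 -0.04 0 0 0;1 0 0 -0.04 0 0 0;1 0 0 -0.035 0 0 0;1 0 0 0 0 0 0"

```text
clock: 1.77
eef_pos: [0.6556, 0.2154, 0.0956]
tool_rot: [0.563, 0.826, -0.007, -0.006]
ft_force: [-2.1, -0.1, -1.1]
grip_width: 0.0855
grasp_force: 0.0
```

>>> send_rows:
  steps: "1 0 0 0 0 0 0;1 0 0 0 0 0 0;1 0 0 -0.01 0 0 0;1 0 0 -0.01 0 0 0;1 0 0 0 0 0 0"

```text
clock: 2.18
eef_pos: [0.6618, 0.2175, 0.0857]
tool_rot: [0.563, 0.826, -0.0, -0.0]
ft_force: [-0.7, -0.4, -2.1]
grip_width: 0.0854
grasp_force: 0.0
```

>>> send_rows:
  steps: "1 0.005 -0.004 -0.02 0 0 0;1 0 0 -0.0225 0 0 0;1 0 0 0 0 0 0;1 0 0 0 0 0 0;-1 0 0 0 0 0 0"

```text
clock: 2.6
eef_pos: [0.6676, 0.2138, 0.045]
tool_rot: [0.563, 0.826, 0.0, 0.0]
ft_force: [0.3, -0.2, -0.1]
grip_width: 0.0752
grasp_force: 0.0
```

>>> send_rows:
  steps: "-1 0 0 0 0 0 0;-1 0 0 0 0 0 0;-1 0 0 0 0 0 0;-1 0 0 0 0 0 0;-1 0 0 0 0 0 0"

```text
clock: 3.02
eef_pos: [0.6682, 0.2139, 0.0461]
tool_rot: [0.563, 0.826, 0.001, 0.001]
ft_force: [-1.2, -1.1, 5.5]
grip_width: 0.0505
grasp_force: 62.0
```

>>> send_rows:
  steps: "-1 0 0 0.02 0 0 0;-1 0 0 0.035 0 0 0;-1 0 0 0.035 0 0 0;-1 0 0 0.03 0 0 0;-1 0 0 0 0 0 0"

```text
clock: 3.43
eef_pos: [0.6709, 0.2148, 0.1729]
tool_rot: [0.563, 0.826, 0.006, 0.004]
ft_force: [0.9, -0.1, 1.1]
grip_width: 0.0505
grasp_force: 62.6
```

>>> send_rows:
  steps: "-1 -0.005 -0.02 0 0 0 -0.05;-1 -0.008 -0.035 0 0 0 -0.06;-1 -0.008 -0.035 0 0 0 -0.06;-1 -0.008 -0.035 0 0 0 -0.06;-1 -0.008 -0.035 0 0 0 -0.06"

```text
clock: 3.85
eef_pos: [0.6292, 0.0523, 0.1632]
tool_rot: [0.678, 0.735, -0.0, -0.0]
ft_force: [0.5, -0.7, -1.1]
grip_width: 0.0504
grasp_force: 62.7
```

>>> send_rows:
  steps: "-1 -0.008 -0.035 0 0 0 -0.05;-1 -0.008 -0.035 0 0 0 -0.05;-1 -0.005 -0.025 0 0 0 0;-1 -0.003 -0.015 0 0 0 0;-1 0 0 0 0 0 0"

```text
clock: 4.27
eef_pos: [0.6053, -0.0597, 0.1636]
tool_rot: [0.714, 0.7, -0.0, 0.0]
ft_force: [0.5, -0.1, -1.7]
grip_width: 0.0505
grasp_force: 62.7
```

>>> send_rows:
  steps: "-1 0 0 0 0 0 0;-1 0 0 0 0 0 0;-1 0 0 0 0 0 0;-1 0 0 -0.01 0 0 0;-1 0 0 0 0 0 0"

```text
clock: 4.68
eef_pos: [0.6054, -0.0551, 0.1517]
tool_rot: [0.712, 0.702, -0.001, -0.001]
ft_force: [-0.8, -0.5, -2.6]
grip_width: 0.0506
grasp_force: 62.7
```

>>> send_rows:
  steps: "-1 0 0 -0.02 0 0 0;-1 0 0 -0.013 0 0 0;-1 0 0 0 0 0 0;-1 0 0 0 0 0 0;-1 0 0 0 0 0 0"

```text
clock: 5.1
eef_pos: [0.6065, -0.0561, 0.1212]
tool_rot: [0.713, 0.702, 0.0, 0.0]
ft_force: [-0.1, 0.0, -0.8]
grip_width: 0.0509
grasp_force: 62.7
```

```bash
python3 - <<'E'
from h import *
c=camera("scene");cv2.imwrite("pics/s1.png",cv2.resize(c["frame"][90:290,60:360,::-1],(780,520),interpolation=cv2.INTER_CUBIC))
print(get_obs()["eef_pos"],get_obs()["joint_pos"])
E
```

```text
[ 0.60684161 -0.05627267  0.12173377] [-9.24529671e-02  5.18002623e-01  1.24592178e-01  1.17584718e+00
 -2.61152412e-05  1.49386621e+00]
```

View pics/s1.png

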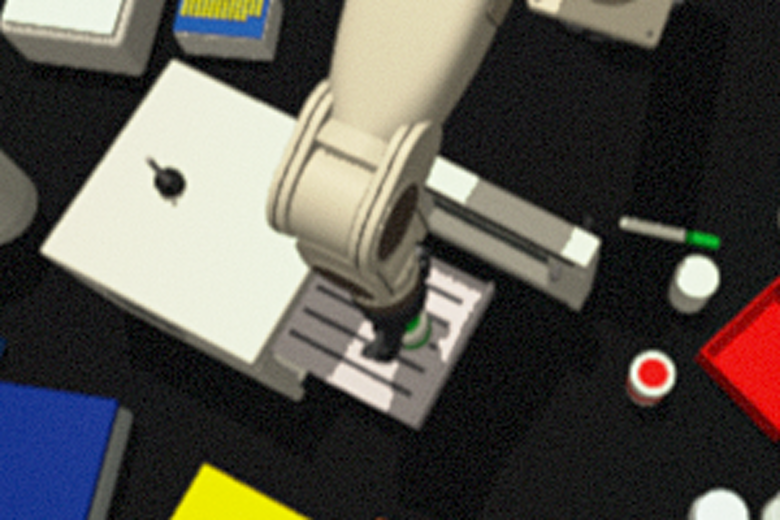

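The crop shows the green jar in the gripper over the tray at about (415,330). The door and other objects are untouched, so I'll lower it.

>>> send_rows:
  steps: "-1 0 0 -0.003 0 0 0;-1 0 0 -0.003 0 0 0;-1 0 0 -0.001 0 0 0;-1 0 0 0 0 0 0;-1 0 0 0 0 0 0"

```text
clock: 5.57
eef_pos: [0.6061, -0.0565, 0.1138]
tool_rot: [0.713, 0.701, -0.0, -0.0]
ft_force: [-0.7, -0.1, -0.7]
grip_width: 0.0504
grasp_force: 62.7
```

>>> send_rows:
  steps: "-1 0 0 -0.001 0 0 0;-1 0 0 -0.001 0 0 0;-1 0 0 -0.001 0 0 0;-1 0 0 0 0 0 0;-1 0 0 0 0 0 0"

```text
clock: 5.98
eef_pos: [0.6063, -0.0565, 0.1121]
tool_rot: [0.713, 0.701, 0.0, 0.0]
ft_force: [-2.7, 0.1, 6.0]
grip_width: 0.0505
grasp_force: 63.2
```

>>> send_rows:
  steps: "0.5 0 0 0 0 0 0;1 0 0 0 0 0 0;1 0 0 0 0 0 0;1 0 0 0 0 0 0;1 0 0 0.01 0 0 0"

```text
clock: 6.4
eef_pos: [0.6045, -0.0563, 0.1187]
tool_rot: [0.713, 0.701, -0.002, -0.002]
ft_force: [-1.7, 1.5, -0.7]
grip_width: 0.0855
grasp_force: 0.0
```

>>> send_rows:
  steps: "1 0 0 0.03 0 0 0;1 0 0 0.04 0 0 0;1 0 0 0.04 0 0 0;0 0.002 0.02 0.01 0 0 0;-1 0.002 0.02 0 -0.12 0.015 0"

```text
clock: 6.82
eef_pos: [0.6128, -0.0217, 0.248]
tool_rot: [0.715, 0.696, -0.044, 0.043]
ft_force: [1.3, 0.6, -1.6]
grip_width: 0.0638
grasp_force: 0.0
```

>>> send_rows:
  steps: "-1 0.002 0.03 0 -0.12 0.015 0;-1 0.002 0.03 0 -0.12 0.015 0;-1 0.002 0.02 0 -0.12 0.015 0;-1 0 0 0 -0.12 0.015 0;-1 0 0 0 0 0 0"

```text
clock: 7.23
eef_pos: [0.6152, 0.0695, 0.2353]
tool_rot: [0.676, 0.673, -0.238, 0.184]
ft_force: [-0.9, 0.1, -3.1]
grip_width: 0.0005
grasp_force: 0.0
```

```bash
python3 - <<'E'
from h import *
c=camera("scene");cv2.imwrite("pics/s2.png",cv2.resize(c["frame"][90:290,60:360,::-1],(780,520),interpolation=cv2.INTER_CUBIC))
o=get_obs();print(o["eef_pos"],o["tool_rot"],o["joint_pos"],o["grip_width"])
w=cloud(c);x,y,z=w[...,0],w[...,1],w[...,2];m=(abs(z-.146)<.006)&(np.hypot(x-.606,y+.056)<.05);q=w[m];print(len(q),q.mean(0) if len(q) else 0)
E
```

```text
[0.61566362 0.06728902 0.2368603 ] [ 0.67746384  0.67210649 -0.23584384  0.18355736] [ 0.35853392  0.71177889  0.61042497  1.78340177 -0.5284648   2.02286635] 0.0001458633218500959
229 [ 0.60622726 -0.05382895  0.1457442 ]
```

View pics/s2.png

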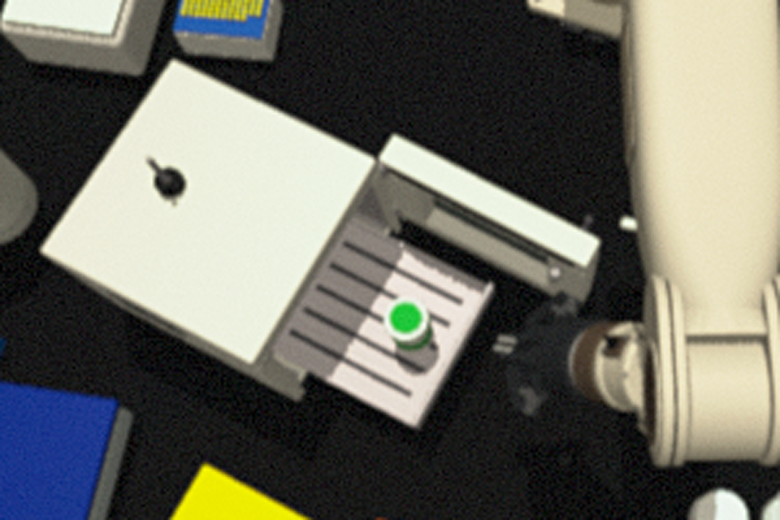

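The crop shows the green jar standing on the tray at (407,320), let go. The closed fingers are in front of the panel.

>>> send_rows:
  steps: "-1 0 0 -0.035 0 0 0;-1 0 0 -0.04 0 0 0;-1 0 0 -0.04 0 0 0;-1 0 0 -0.035 0 0 0;-1 0 -0.005 -0.01 0 0 0"

```text
clock: 7.7
eef_pos: [0.6135, 0.0566, 0.0763]
tool_rot: [0.681, 0.669, -0.236, 0.182]
ft_force: [-0.1, -1.0, -0.6]
grip_width: -0.0002
grasp_force: 0.0
```

>>> send_rows:
  steps: "-1 0 0 0 0 0 0;-1 0 0 0 0 0 0;-1 -0.001 -0.008 0 0 0 0;-1 -0.001 -0.008 0 0 0 0;-1 -0.001 -0.008 0 0 0 0"

```text
clock: 8.12
eef_pos: [0.6143, 0.0338, 0.0831]
tool_rot: [0.681, 0.669, -0.232, 0.186]
ft_force: [0.7, 0.4, 0.3]
grip_width: 0.0
grasp_force: 0.0
```

>>> send_rows:
  steps: "-1 -0.001 -0.008 0 0 0 0;-1 -0.001 -0.008 0 0 0 0;-1 -0.001 -0.008 0 0 0 0;-1 -0.001 -0.008 0 0 0 0;-1 -0.001 -0.008 0 0 0 0"

```text
clock: 8.53
eef_pos: [0.6083, -0.0058, 0.0812]
tool_rot: [0.68, 0.67, -0.233, 0.185]
ft_force: [-0.6, 3.1, 1.2]
grip_width: 0.0001
grasp_force: 1.3
```

>>> send_rows:
  steps: "-1 -0.001 -0.008 -0.001 0 0 0;-1 -0.001 -0.008 -0.001 0 0 0;-1 -0.001 -0.008 -0.001 0 0 0;-1 -0.001 -0.008 -0.001 0 0 0;-1 -0.001 -0.008 0 0 0 0"

```text
clock: 8.95
eef_pos: [0.6029, -0.0463, 0.0765]
tool_rot: [0.68, 0.67, -0.234, 0.185]
ft_force: [1.5, 2.5, 1.1]
grip_width: -0.0003
grasp_force: 1.3
```

>>> send_rows:
  steps: "-1 -0.001 -0.008 0 0 0 0;-1 -0.001 -0.008 0 0 0 0;-1 -0.001 -0.008 0 0 0 0;-1 -0.001 -0.008 0 0 0 0;-1 -0.001 -0.008 0 0 0 0"

```text
clock: 9.37
eef_pos: [0.5978, -0.0862, 0.0766]
tool_rot: [0.68, 0.67, -0.234, 0.184]
ft_force: [0.0, 2.0, 0.2]
grip_width: -0.0003
grasp_force: 1.3
```

>>> send_rows:
  steps: "-1 -0.001 -0.008 0 0 0 0;-1 -0.001 -0.008 0 0 0 0;-1 -0.001 -0.008 0 0 0 0;-1 -0.001 -0.008 0 0 0 0;-1 -0.001 -0.005 0 0 0 0"

```text
clock: 9.78
eef_pos: [0.5929, -0.1237, 0.0767]
tool_rot: [0.681, 0.669, -0.234, 0.185]
ft_force: [1.1, 2.3, -0.3]
grip_width: 0.0
grasp_force: 1.2
```

>>> send_rows:
  steps: "-1 -0.001 -0.005 0 0 0 0;-1 -0.001 -0.005 0 0 0 0;-1 0 -0.003 0 0 0 0;-1 0 -0.002 0 0 0 0;-1 0 0 0 0 0 0"

```text
clock: 10.2
eef_pos: [0.5908, -0.1381, 0.0769]
tool_rot: [0.68, 0.669, -0.234, 0.185]
ft_force: [0.0, 0.4, 0.2]
grip_width: 0.0002
grasp_force: 0.2
```

>>> send_rows:
  steps: "-1 0 -0.002 0 0 0 0;-1 0 -0.002 0 0 0 0;-1 0 -0.001 0 0 0 0;-1 0 0 0 0 0 0;-1 0 0 0 0 0 0"

```text
clock: 10.62
eef_pos: [0.5911, -0.1427, 0.0769]
tool_rot: [0.68, 0.67, -0.234, 0.185]
ft_force: [-0.6, 1.9, -0.4]
grip_width: 0.0002
grasp_force: 0.4
```

>>> send_rows:
  steps: "-1 0 -0.002 0 0 0 0;-1 0 -0.002 0 0 0 0;-1 0 -0.002 0 0 0 0;-1 0 0 0 0 0 0;-1 0 0 0 0 0 0"

```text
clock: 11.03
eef_pos: [0.5911, -0.145, 0.0767]
tool_rot: [0.68, 0.671, -0.231, 0.183]
ft_force: [-3.9, 14.6, 5.4]
grip_width: -0.0
grasp_force: 6.9
```

>>> send_rows:
  steps: "-1 0 0.02 0 0 0 0;-1 0 0.04 0 0 0 0;-1 0 0.03 0.02 0 0 0;-1 0 0.02 0.035 0 0 0;-1 0 0.01 0.04 0.12 -0.015 0"

```text
clock: 11.45
eef_pos: [0.5891, -0.0225, 0.1659]
tool_rot: [0.688, 0.685, -0.192, 0.145]
ft_force: [0.6, 0.6, -0.5]
grip_width: -0.0
grasp_force: 0.0
```

>>> send_rows:
  steps: "-1 0 0.02 0.035 0.12 -0.015 0;-1 0 0.02 0.035 0.12 -0.015 0;-1 0 0.02 0.03 0.12 -0.015 0;-1 0 0.01 0 0.12 -0.015 0;-1 0 0 0 0 0 0"

```text
clock: 11.87
eef_pos: [0.593, 0.039, 0.2766]
tool_rot: [0.714, 0.7, 0.004, 0.003]
ft_force: [0.1, -1.0, -1.0]
grip_width: -0.0
grasp_force: 0.0
```

```bash
python3 - <<'E'
from h import *
c=camera("top");cv2.imwrite("pics/t3.png",cv2.resize(c["frame"][90:260,200:490,::-1],(780,457),interpolation=cv2.INTER_CUBIC))
o=get_obs();print(o["eef_pos"],o["tool_rot"],o["joint_pos"])
for n in("top","scene"):
    w=cloud(c if n=="top" else camera(n));x,y,z=w[...,0],w[...,1],w[...,2];m=(abs(z-.096)<.008)&(x>.5)&(x<.7)&(y>-.2)&(y<.06);q=w[m];print(n,len(q),np.percentile(q[:,1],[2,50,98]) if len(q) else 0, q.mean(0) if len(q) else 0)
H=np.array([.465,-.135])
for th in [88.6,80,70,60,50,40,30,20,10,4,1,0]:
    f=np.radians(th-7.1);P=H+.17*np.array([np.cos(f),np.sin(f)])-(.035+.014)*np.array([np.sin(f),-np.cos(f)]);print(th,P.round(4))
E
```

```text
[0.59157668 0.03900588 0.27360751] [7.13931890e-01 7.00211149e-01 3.26624080e-04 2.34435134e-03] [ 0.06744562  0.41780824  0.36399711  1.51343901 -0.00313613  1.6576408 ]
top 170 [-0.16939524 -0.156307   -0.14329781] [ 0.59391818 -0.15610082  0.09745722]
scene 137 [-0.16605654 -0.15299032 -0.14104658] [ 0.59532089 -0.15321398  0.09685453]
88.6 [0.4417 0.0404]
80 [0.4682 0.0419]
70 [0.4988 0.0387]
60 [0.5285 0.0301]
50 [0.5562 0.0166]
40 [ 0.5811 -0.0015]
30 [ 0.6025 -0.0237]
20 [ 0.6198 -0.0493]
10 [ 0.6323 -0.0775]
4 [ 0.6374 -0.0953]
1 [ 0.6392 -0.1043]
0 [ 0.6398 -0.1074]
```

View pics/t3.png

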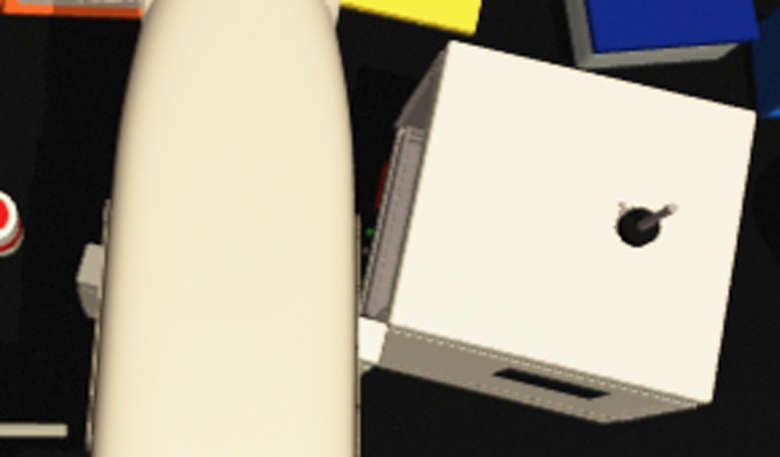

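The top crop shows the tray panel flush with the incubator front at about (395,220), so the shelf is home. Next I'll cross over the door and push it shut along the arc.

>>> send_rows:
  steps: "-1 -0.038 0 0 0 0 0;-1 -0.038 0 0 0 0 0;-1 -0.038 0 0 0 0 0;-1 -0.038 0 0 0 0 0;-1 -0.038 0 0 0 0 0"

```text
clock: 12.38
eef_pos: [0.3982, 0.0412, 0.269]
tool_rot: [0.712, 0.702, -0.004, -0.001]
ft_force: [-0.5, -0.4, 1.0]
grip_width: -0.0002
grasp_force: 0.0
```

>>> send_rows:
  steps: "-1 0 0 0 0 0 0;-1 0 0 -0.03 0 0 0;-1 0 0 -0.03 0 0 0;-1 0 0 -0.028 0 0 0;-1 0 0 0 0 0 0"

```text
clock: 12.8
eef_pos: [0.3958, 0.0409, 0.1773]
tool_rot: [0.712, 0.702, -0.007, -0.004]
ft_force: [-1.4, 0.0, -0.2]
grip_width: -0.0002
grasp_force: 0.0
```

>>> send_rows:
  steps: "-1 0.01 0 0 0 0 0;-1 0.01 0 0 0 0 0;-1 0.01 0 0 0 0 0;-1 0.01 0 0 0 0 0;-1 0.01 0 0 0 0 0"

```text
clock: 13.22
eef_pos: [0.4534, 0.0414, 0.185]
tool_rot: [0.713, 0.701, 0.001, 0.001]
ft_force: [-2.2, -0.4, 2.1]
grip_width: -0.0
grasp_force: 0.0
```

>>> send_rows:
  steps: "-1 0.0113 -0.0007 0 0 0 0;-1 0.0113 -0.0007 0 0 0 0;-1 0.0113 -0.0007 0 0 0 0;-1 0.0113 -0.0007 0 0 0 0;-1 0.01 -0.003 0 0 0 0"

```text
clock: 13.63
eef_pos: [0.5084, 0.0359, 0.1844]
tool_rot: [0.713, 0.702, 0.001, 0.0]
ft_force: [-1.5, 0.2, 1.4]
grip_width: -0.0001
grasp_force: 0.0
```

>>> send_rows:
  steps: "-1 0.01 -0.003 0 0 0 0;-1 0.01 -0.003 0 0 0 0;-1 0.0092 -0.0045 0 0 0 0;-1 0.0092 -0.0045 0 0 0 0;-1 0.0092 -0.0045 0 0 0 0"

```text
clock: 14.05
eef_pos: [0.5554, 0.0159, 0.1841]
tool_rot: [0.713, 0.701, 0.0, 0.0]
ft_force: [-1.8, 0.4, 0.8]
grip_width: 0.0001
grasp_force: 0.0
```

>>> send_rows:
  steps: "-1 0.0083 -0.006 0 0 0 0;-1 0.0083 -0.006 0 0 0 0;-1 0.0083 -0.006 0 0 0 0;-1 0.007 -0.0074 0 0 0 0;-1 0.007 -0.0074 0 0 0 0"

```text
clock: 14.47
eef_pos: [0.5936, -0.0173, 0.1838]
tool_rot: [0.713, 0.701, -0.0, -0.0]
ft_force: [-0.2, 0.8, 0.1]
grip_width: 0.0002
grasp_force: 0.0
```

>>> send_rows:
  steps: "-1 0.007 -0.0074 0 0 0 0;-1 0.006 -0.0085 0 0 0 0;-1 0.006 -0.0085 0 0 0 0;-1 0.006 -0.0085 0 0 0 0;-1 0 0 0 0 0 0"

```text
clock: 14.88
eef_pos: [0.6191, -0.0518, 0.1836]
tool_rot: [0.714, 0.701, -0.0, 0.001]
ft_force: [0.5, 0.3, -0.7]
grip_width: 0.0001
grasp_force: 0.0
```

>>> send_rows:
  steps: "-1 0.003 -0.007 0 0 0 0;-1 0.003 -0.007 0 0 0 0;-1 0.003 -0.007 0 0 0 0;-1 0.002 -0.006 0 0 0 0;-1 0.001 -0.005 0 0 0 0"

```text
clock: 15.3
eef_pos: [0.6303, -0.0822, 0.1838]
tool_rot: [0.713, 0.701, 0.0, 0.0]
ft_force: [0.3, 0.3, -0.3]
grip_width: -0.0001
grasp_force: 0.0
```

>>> send_rows:
  steps: "-1 0.001 -0.004 0 0 0 0;-1 0.001 -0.004 0 0 0 0;-1 0.001 -0.004 0 0 0 0;-1 0 -0.003 0 0 0 0;-1 0 -0.003 0 0 0 0"

```text
clock: 15.72
eef_pos: [0.6332, -0.0975, 0.1839]
tool_rot: [0.713, 0.702, 0.002, -0.001]
ft_force: [1.0, 13.1, 0.8]
grip_width: 0.0
grasp_force: 0.0
```

>>> send_rows:
  steps: "-1 0 -0.002 0 0 0 0;-1 0 -0.002 0 0 0 0;-1 0 -0.002 0 0 0 0;-1 0 -0.001 0 0 0 0;-1 0 0 0 0 0 0"

```text
clock: 16.13
eef_pos: [0.6336, -0.1004, 0.184]
tool_rot: [0.711, 0.703, 0.004, -0.003]
ft_force: [2.5, 13.9, 0.5]
grip_width: 0.0
grasp_force: 0.0
```

>>> send_rows:
  steps: "-1 0 -0.002 0 0 0 0;-1 0 -0.002 0 0 0 0;-1 0 -0.002 0 0 0 0;-1 0 0 0 0 0 0;-1 0 0 0 0 0 0"

```text
clock: 16.55
eef_pos: [0.633, -0.1049, 0.1841]
tool_rot: [0.711, 0.703, 0.005, -0.004]
ft_force: [-0.9, 20.0, 2.2]
grip_width: -0.0001
grasp_force: 0.0
```

>>> send_rows:
  steps: "-1 0 0.01 0 0 0 0;-1 0 0.02 0 0 0 0;-1 0 0.03 0 0 0 0;-1 0 0.04 0.02 0 0 0;-1 0 0.04 0.02 0 0 0"

```text
clock: 16.97
eef_pos: [0.6318, 0.0221, 0.22]
tool_rot: [0.713, 0.701, -0.002, -0.001]
ft_force: [0.5, -0.3, 0.9]
grip_width: 0.0
grasp_force: 0.0
```

>>> send_rows:
  steps: "-1 -0.01 0.04 0.01 0 0 0.06;-1 -0.01 0.04 0 0 0 0.06;-1 -0.01 0.04 0 0 0 0.06;-1 -0.01 0.04 0 0 0 0.06;-1 -0.01 0.02 0 0 0 0.06"

```text
clock: 17.38
eef_pos: [0.5823, 0.2054, 0.231]
tool_rot: [0.597, 0.802, 0.001, 0.0]
ft_force: [-0.9, -0.6, 0.2]
grip_width: -0.0001
grasp_force: 0.0
```

```bash
python3 - <<'E'
from h import *
o=get_obs();print(o["eef_pos"],o["tool_rot"])
xi=np.array([-.124,-.992]);yi=np.array([.992,-.124]);F=np.array([.5943,-.1513])
for n in("top","scene"):
    c=camera(n);w=cloud(c)
    if n=="scene":cv2.imwrite("pics/s4.png",cv2.resize(c["frame"][90:290,60:400,::-1],(782,460),interpolation=cv2.INTER_CUBIC))
    m=(abs(w[...,2]-.235)<.006)&(w[...,0]>.4)&(w[...,0]<.75)&(w[...,1]>-.3)&(w[...,1]<-.03)
    q=w[m][:,:2]-F;a=q@yi;b=q@xi
    for lo in np.arange(-.12,.12,.03):
        s=(a>lo)&(a<lo+.03);print(n,lo.round(3),s.sum(),"front",np.percentile(b[s],1).round(4) if s.any() else 0)
E
```

```text
[0.58227575 0.2053613  0.23103136] [5.97269758e-01 8.02040118e-01 6.73609401e-04 1.75742432e-04]
top -0.12 1163 front -0.0316
top -0.09 1124 front -0.0315
top -0.06 1075 front -0.0313
top -0.03 1029 front -0.0312
top 0.0 1001 front -0.0316
top 0.03 953 front -0.0309
top 0.06 925 front -0.0314
top 0.09 887 front -0.0306
scene -0.12 662 front -0.0353
scene -0.09 681 front -0.0347
scene -0.06 665 front -0.035
scene -0.03 674 front -0.0349
scene 0.0 669 front -0.0347
scene 0.03 674 front -0.0341
scene 0.06 672 front -0.0348
scene 0.09 671 front -0.0337
```

View pics/s4.png

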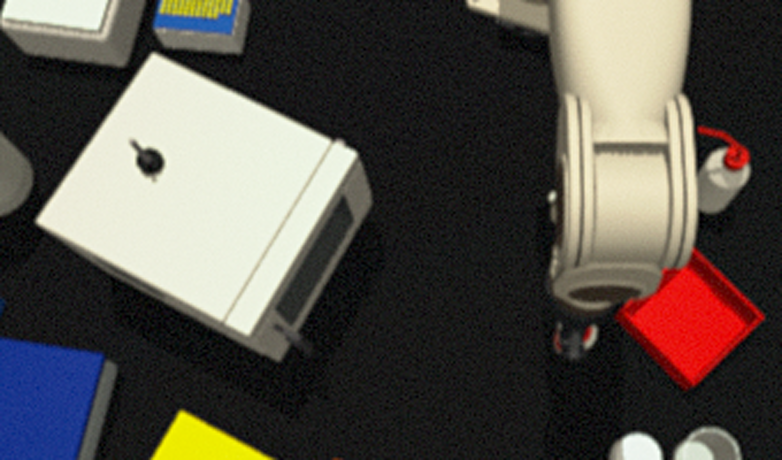

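The crop shows the door flush and parallel with the front, which means it is seated on its catch. Now for the red jar.

>>> send_rows:
  steps: "1 -0.028 0.0256 0 0 0 0;1 0 0 0 0 0 0;1 0 0 0 0 0 0;1 0 0 -0.03 0 0 0;1 0 0 -0.04 0 0 0"

```text
clock: 17.9
eef_pos: [0.5594, 0.2269, 0.165]
tool_rot: [0.601, 0.799, 0.005, 0.004]
ft_force: [0.9, 0.5, -0.6]
grip_width: 0.0604
grasp_force: 0.0
```

>>> send_rows:
  steps: "1 0 0 -0.04 0 0 0;1 0 0 -0.02 0 0 0;1 0 0 0 0 0 0;1 0 0 0 0 0 0;1 0 0 0 0 0 0"

```text
clock: 18.32
eef_pos: [0.5571, 0.2265, 0.1028]
tool_rot: [0.601, 0.8, 0.001, 0.001]
ft_force: [0.1, -0.2, 0.7]
grip_width: 0.0853
grasp_force: 0.0
```

Correct by (-0.0025, +0.0045) and go down to 0.045.

>>> send_rows:
  steps: "1 -0.0025 0.0045 -0.01 0 0 0;1 0 0 -0.03 0 0 0;1 0 0 -0.018 0 0 0;1 0 0 0 0 0 0;1 0 0 0 0 0 0"

```text
clock: 18.73
eef_pos: [0.5525, 0.2316, 0.0432]
tool_rot: [0.6, 0.8, -0.0, -0.0]
ft_force: [0.5, 0.4, -0.1]
grip_width: 0.0853
grasp_force: 0.0
```

>>> send_rows:
  steps: "-1 0 0 0 0 0 0;-1 0 0 0 0 0 0;-1 0 0 0 0 0 0;-1 0 0 0 0 0 0;-1 0 0 0 0 0 0"

```text
clock: 19.15
eef_pos: [0.5538, 0.232, 0.0451]
tool_rot: [0.6, 0.8, 0.002, 0.001]
ft_force: [-1.2, -0.0, 6.3]
grip_width: 0.0508
grasp_force: 61.8
```

>>> send_rows:
  steps: "-1 0 0 0 0 0 0;-1 0 0 0.02 0 0 0;-1 0 0 0.035 0 0 0;-1 0 0 0.035 0 0 0;-1 0 0 0 0 0 0"

```text
clock: 19.57
eef_pos: [0.557, 0.2332, 0.1412]
tool_rot: [0.6, 0.8, 0.006, 0.004]
ft_force: [1.6, 0.9, 0.5]
grip_width: 0.0505
grasp_force: 62.6
```

>>> send_rows:
  steps: "-1 -0.01 0.018 0 0 0 0;-1 -0.018 0.03 0 0 0 0;-1 -0.02 0.033 0 0 0 0;-1 -0.02 0.033 0 0 0 0;-1 -0.015 0.027 0 0 0 0"

```text
clock: 19.98
eef_pos: [0.4681, 0.3743, 0.1332]
tool_rot: [0.6, 0.8, 0.0, -0.0]
ft_force: [0.2, -0.8, -1.7]
grip_width: 0.0508
grasp_force: 62.6
```

>>> send_rows:
  steps: "-1 0 0 0 0 0 0;-1 0 0 0 0 0 0;-1 0 0 -0.03 0 0 0;-1 0 0 -0.03 0 0 0;-1 0 0 -0.015 0 0 0"

```text
clock: 20.4
eef_pos: [0.4688, 0.3701, 0.055]
tool_rot: [0.601, 0.8, -0.002, -0.0]
ft_force: [0.1, -0.9, -2.6]
grip_width: 0.0503
grasp_force: 62.6
```

>>> send_rows:
  steps: "-1 0 0 0 0 0 0;-1 0 0 -0.003 0 0 0;-1 0 0 -0.002 0 0 0;-1 0 0 0 0 0 0;-1 0 0 0 0 0 0"

```text
clock: 20.82
eef_pos: [0.4706, 0.3729, 0.0544]
tool_rot: [0.6, 0.8, 0.001, 0.0]
ft_force: [0.0, -0.5, -0.3]
grip_width: 0.0507
grasp_force: 62.6
```

Contact is expected near 0.049.

>>> send_rows:
  steps: "-1 0 0 -0.003 0 0 0;-1 0 0 -0.001 0 0 0;-1 0 0 -0.001 0 0 0;-1 0 0 0 0 0 0;-1 0 0 0 0 0 0"

```text
clock: 21.23
eef_pos: [0.4698, 0.3728, 0.0492]
tool_rot: [0.6, 0.8, 0.001, 0.0]
ft_force: [-2.0, -0.4, 5.4]
grip_width: 0.0506
grasp_force: 63.0
```

>>> send_rows:
  steps: "-1 0 0 -0.001 0 0 0;-1 0 0 -0.001 0 0 0;-1 0 0 0 0 0 0;-1 0 0 0 0 0 0;-1 0 0 0 0 0 0"

```text
clock: 21.65
eef_pos: [0.4698, 0.3729, 0.0491]
tool_rot: [0.6, 0.8, 0.001, 0.0]
ft_force: [-5.1, -2.8, 15.0]
grip_width: 0.0504
grasp_force: 64.2
```

>>> send_rows:
  steps: "0.6 0 0 0.002 0 0 0;0.6 0 0 0 0 0 0;0.6 0 0 0 0 0 0;0.6 0 0 0 0 0 0;0.6 0 0 0.01 0 0 0"

```text
clock: 22.07
eef_pos: [0.468, 0.3712, 0.0556]
tool_rot: [0.6, 0.8, -0.002, -0.001]
ft_force: [-0.5, -0.7, -0.4]
grip_width: 0.0685
grasp_force: 0.0
```

>>> send_rows:
  steps: "0.6 0 0 0.03 0 0 0;0.6 0 0 0.04 0 0 0;0.6 0 0 0.04 0 0 0;0.6 0 0 0.04 0 0 0;0.6 0 0 0 0 0 0"

```text
clock: 22.48
eef_pos: [0.4731, 0.3753, 0.2182]
tool_rot: [0.6, 0.8, 0.008, 0.002]
ft_force: [0.9, 0.5, 1.7]
grip_width: 0.0684
grasp_force: 0.0
```

>>> send_rows:
  steps: "0.6 -0.02 -0.035 0 0 0 0;0.6 -0.02 -0.035 0 0 0 0;0.6 -0.02 -0.035 0 0 0 0;0.6 -0.02 -0.035 0 0 0 0;0.6 -0.02 -0.035 0 0 0 0"

```text
clock: 22.9
eef_pos: [0.3683, 0.196, 0.2079]
tool_rot: [0.6, 0.8, 0.0, 0.0]
ft_force: [0.3, 0.2, 0.8]
grip_width: 0.0684
grasp_force: 0.0
```

>>> send_rows:
  steps: "0.6 0 0 0 0 0 0;0.6 0 0 0 0 0 0;0.6 0 0 0 0 0 0;0.6 0 0 0 0 0 0;0.6 0 0 0 0 0 0"

```text
clock: 23.32
eef_pos: [0.3705, 0.1985, 0.2081]
tool_rot: [0.6, 0.8, 0.0, 0.0]
ft_force: [-0.1, -0.2, 0.6]
grip_width: 0.0686
grasp_force: 0.0
```

```bash
python3 - <<'E'
from h import *
o=get_obs();print(o["eef_pos"],o["ft_force"])
c=camera("scene");cv2.imwrite("pics/s5.png",cv2.resize(c["frame"][:,:,::-1],(768,576),interpolation=cv2.INTER_CUBIC))
w=cloud(c);m=(abs(w[...,2]-.084)<.006)&(np.hypot(w[...,0]-.47,w[...,1]-.373)<.06);q=w[m];print(len(q),q.mean(0))
E
```

```text
[0.37050313 0.19850317 0.20808877] [-0.08502875 -0.17290771  0.58244965]
211 [0.47163243 0.37285342 0.083694  ]
```

View pics/s5.png

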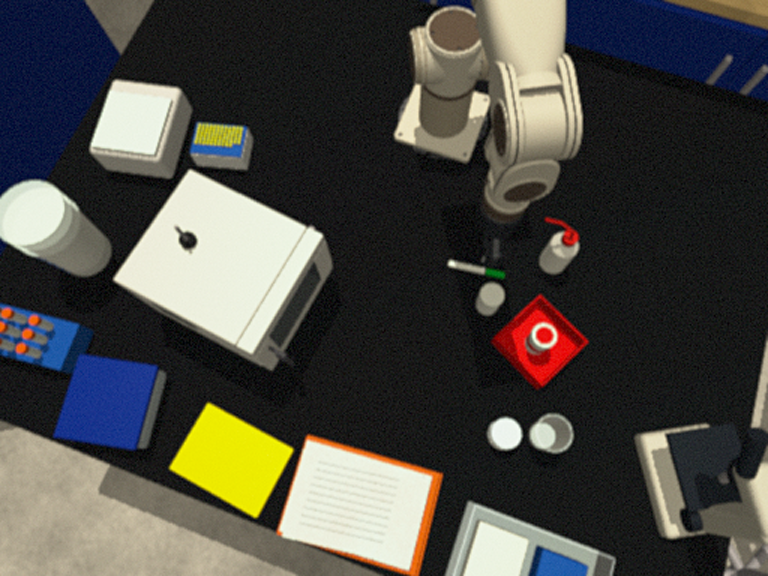

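The red jar stands upright in the tub at (543,337), with its lid top at z = 0.084. The door is shut at (290,290) and the bystanders are where they were.

```bash
python3 -c "
from workcell import *
print(job_done())"
```

```text
the job is handed in; nothing more can be done
None
```

The job is handed in: the green jar is upright on the shelf, which is home, the door looks seated on its catch, the red jar stands in the discard tub, and everything else looks unmoved; it took about 23 s of the 72 s allowed, and no verdict was returned.

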